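# Put the boxed insects back in their collection drawer

### The job

Put the four boxed insects away in the collection drawer: each box goes into the white tray that has the same kind of insect pinned at its head, set down gently (never dropped) so that it lies flat on the tray's empty floor with its long side along the tray's long side. Keep the boxes level as you carry them. The two boxes with the shell and the fern are not insects: leave them where they are.

Things in the scene. Friction and masses are not known exactly. Their poses are not given: they have to be found in the camera images.
- box_butterfly: Loose dark wooden specimen box with a white card under a perfectly clear glass top, 76 mm long (its x axis) x 56 mm wide (its y axis) x 38 mm tall, about 0.11 kg, solid with plain flat sides, standing on the bench. Origin: centre of its underside; z up. Shows a butterfly with broad spread brown-orange wings (44 mm across).
- box_beetle: Loose dark wooden specimen box with a white card under a perfectly clear glass top, 76 mm long (its x axis) x 56 mm wide (its y axis) x 38 mm tall, about 0.11 kg, solid with plain flat sides, standing on the bench. Origin: centre of its underside; z up. Shows a stag beetle, a fat dark oval body with short legs and two jaws (50 x 40 mm).
- box_dragonfly: Loose dark wooden specimen box with a white card under a perfectly clear glass top, 76 mm long (its x axis) x 56 mm wide (its y axis) x 38 mm tall, about 0.11 kg, solid with plain flat sides, standing on the bench. Origin: centre of its underside; z up. Shows a dragonfly, a slim straight body with two pairs of narrow greyish wings near its head end (52 mm long, 44 mm across).
- box_stick: Loose dark wooden specimen box with a white card under a perfectly clear glass top, 76 mm long (its x axis) x 56 mm wide (its y axis) x 38 mm tall, about 0.11 kg, solid with plain flat sides, standing on the bench. Origin: centre of its underside; z up. Shows a stick insect, a body as thin as a twig, with six long thin legs and no wings (54 x 40 mm).
- box_shell: Loose dark wooden specimen box with a white card under a perfectly clear glass top, 76 mm long (its x axis) x 56 mm wide (its y axis) x 38 mm tall, about 0.11 kg, solid with plain flat sides, standing on the bench. Origin: centre of its underside; z up. Shows a pale ribbed scallop shell, fan-shaped (38 mm): a look-alike that stays where it is.
- box_fern: Loose dark wooden specimen box with a white card under a perfectly clear glass top, 76 mm long (its x axis) x 56 mm wide (its y axis) x 38 mm tall, about 0.11 kg, solid with plain flat sides, standing on the bench. Origin: centre of its underside; z up. Shows a green fern frond with many small leaflets (54 mm long): a look-alike that stays where it is.
- tray_butterfly: White card tray fixed in a wooden drawer (4 in a row, 93 mm apart in y; drawer rim 15 mm above tray floor). Origin: on its floor, 7 mm above the bench, mid vacant part, 100 mm long (x, +-50 mm) x 88 mm wide (y, +-44); z up. Walls 14 mm high, 2 thick. At x +50 to +108 mm a foam strip 10 mm high bears, pinned (25 mm high), a butterfly with broad spread wings.
- tray_beetle: White card tray fixed in a wooden drawer (4 in a row, 93 mm apart in y; drawer rim 15 mm above tray floor). Origin: on its floor, 7 mm above the bench, mid vacant part, 100 mm long (x, +-50 mm) x 88 mm wide (y, +-44); z up. Walls 14 mm high, 2 thick. At x +50 to +108 mm a foam strip 10 mm high bears, pinned (25 mm high), a stag beetle, fat oval body.
- tray_dragonfly: White card tray fixed in a wooden drawer (4 in a row, 93 mm apart in y; drawer rim 15 mm above tray floor). Origin: on its floor, 7 mm above the bench, mid vacant part, 100 mm long (x, +-50 mm) x 88 mm wide (y, +-44); z up. Walls 14 mm high, 2 thick. At x +50 to +108 mm a foam strip 10 mm high bears, pinned (25 mm high), a dragonfly, slim, narrow wings.
- tray_stick: White card tray fixed in a wooden drawer (4 in a row, 93 mm apart in y; drawer rim 15 mm above tray floor). Origin: on its floor, 7 mm above the bench, mid vacant part, 100 mm long (x, +-50 mm) x 88 mm wide (y, +-44); z up. Walls 14 mm high, 2 thick. At x +50 to +108 mm a foam strip 10 mm high bears, pinned (25 mm high), a stick insect, thin as a twig, long legs.

How it is judged:
By the outcome, as a careful person would: the job done as asked, in the order asked, and still so for the second after the job is handed in, with the robot touching nothing.
It also fails if it takes over 104 s, if anything falls off the work surface, if the arm or the gripper's body presses on something with over 40 N, if the wrist force passes 120 N, or if a joint passes its speed limit or range.

### The arm

A 6-joint arm with a two-finger parallel gripper is mounted at the origin on the work surface. World frame = base frame: x ahead of the robot, y to its left, z up, the work surface at z = 0. Lengths are in m, angles in rad, forces in N, time in s.
With the tool pointing down it reaches from about 0.3 to 0.775 m from the base axis. Payload 14.6 kg.
Tool frame: the origin (TCP) lies midway between the tips of the shut fingers; the grasp point (between the pads) lies 19 mm behind it (ctrl.grip_depth is the z of the grasp point in the tool frame, in m); z points along the fingers, y is the line along which they close (so a half turn about z gives the same grasp; the last joint's range is limited). The gripper opens to 94 mm and grips with 3 to 60 N. Pads are 16 mm wide; open, the fingers measure 119 mm over their backs; the gripper's body (75 mm by 177 mm) begins 78 mm behind the grasp point.
Start: joints at [-0.067, 0.3, 1.521, -0, 1.321, -0.067], TCP at [0.55, -0, 0.205] pointing down, gripper open.
Joint ranges: [-3.03, 3.03], [-0.79, 2.21], [0.23, 2.52], [-1.04, 4.18], [0, 3.07], [-2.55, 2.55]. Speed limits (rad/s): [2.22, 2.22, 2.57, 3.14, 3.14, 3.14].

### API

Orientations are given as [roll, pitch, yaw] about the fixed x, y, z axes, in that order (R = Rz(yaw) Ry(pitch) Rx(roll)).
In Python, from station import ctrl gives the robot as it stands. The module is installed in compiled form; this text tells all that it offers.
- The arm moves only by the tool carry_out, never from a script. Its argument "commands" is a list of rows, each a list of 3 entries, a list of its own where there are three numbers: the closure, from 0 (fully open) to 1 (shut), then the shift along the tool's x, y, z in mm, then the turn, a rotation vector about the tool's x, y, z in rad. In form: [[gripper, [tx, ty, tz], [wx, wy, wz]], ...]. A call has 1 to 10 rows; each row shifts and turns the commanded pose from where the row before left it, along the tool's axes as they then stand; what a row does not reach is not made up. A row lasts 1/8 s, in which the tool goes at most 62.5 mm and 10.7 degrees, less where a joint would pass 70% of its speed; a pose out of reach is approached as far as the arm can. A call with a gripper value outside its range is refused whole. The fingers move at their own pace and stop on an object; "squeeze" is the grip in N (left out, the last holds). Time passes only in rows, so rows that do not move let the fingers close. It gives the time, the measured TCP pose, the force, the opening and the grip force at its end, in the units of the state.
- ctrl.get_obs(): the state, without advancing time (a new reading comes with each control period).
- ctrl.camera(name): name is "scene" or "side" or "wrist"; returns a dict with "img" (480x640x3 uint8, blue, green, red), "camera_matrix" (3x3 intrinsics, pixels), "rvec" (rotation vector, rad) and "tvec" (3), from world to camera coordinates, as OpenCV has them. Camera axes: x right, y down, z forward; pixel columns grow to the right and rows downward; lengths in m; the calibration is good to about 2 mm. A picture is of the moment at which its call begins. There is no depth.
- ctrl.hand_in(): hands the job in; it is judged then, once.
Trained networks look in the newest picture that a camera, given by its name, has taken for a name from the list of things; names that differ only in an ending like _2 or _b are one class to them, and where a whole thing is asked for, a point or a joint stands for the part that bears it (a point fixed in the world has none). Each returns a list of dicts, best first, with "score" (0 to 1); they miss things now and then, are a little off and sometimes report something else, mostly with a low value. They report only what shows in the picture. A call takes as long as a camera call.
- ctrl.outline_of(thing, camera): "region" (480x640 bool, what is visible of it).
- ctrl.place_of(thing, camera): "at" ([x, y, z] in m, in world coordinates, good to about 4 mm: a listed point, or the origin of a listed thing).
The state is a dict: "time_s": time; "qpos": joint angles; "joint_vel": joint speeds; "tau": joint torques, N m; "ee_pos": TCP position; "eef_rot": TCP orientation; "force": force on the tool from outside, world axes, zero at the start; "moment": the same for the moment, N m; "grip_width": finger opening in m; "grip_force": force on a finger pad.
Only numpy, scipy, OpenCV 4.12 (cv2) and the standard library are available. Lean on these libraries where they do the work, as an engineer would, in place of code of your own. Each camera call takes 0.05 s, during which the arm holds its last target. There are 200 camera calls.

## Working session

There is one attempt and no reset: what is moved stays moved. The work goes in short steps, Python scripts to look and compute and a tool call to move; the robot and the scene stay as the last step left them, time stands still between calls to the robot, and variables do not carry over. Pictures are saved under pics/ and viewed, at most 14 in all, crops included, and the job is handed in when it is done.

Besides the shell and the picture viewer there is one more tool, called after "Request:" in YAML: its name, and indented under it one key for each argument. carry_out: Moves the arm, as the interface text tells. Its arguments: {"type":"object","properties":{"commands":{"type":"array","items":{"type":"array"}},"squeeze":{"type":"number"}},"required":["commands"]}

```bash
mkdir -p pics; cat > h.py <<'E'
import numpy as np, cv2
from station import ctrl
def unproj(c,uv,z):
    R,_=cv2.Rodrigues(np.array(c['rvec'],float)); t=np.array(c['tvec'],float).reshape(3)
    K=np.array(c['camera_matrix'],float)
    r=R.T@np.linalg.solve(K,[uv[0],uv[1],1.]); o=-R.T@t
    return (o+r*(z-o[2])/r[2])
E
python3 - <<'E'
from h import *
o=ctrl.get_obs(); print(o['time_s'],o['ee_pos'],o['eef_rot'],ctrl.grip_depth)
for n in ['scene','side']:
    c=ctrl.camera(n); cv2.imwrite(f'pics/{n}0.png',c['img'])
    R,_=cv2.Rodrigues(np.array(c['rvec'],float)); print(n,(-R.T@np.array(c['tvec']).reshape(3)).round(3),R[2].round(2))
    for k in ['butterfly','beetle','dragonfly','stick','shell','fern']:
        for p in ['box_','tray_']:
            if p=='tray_' and k in('shell','fern'): continue
            print(p+k,[(np.round(d['at'],3).tolist(),round(d['score'],2)) for d in ctrl.place_of(p+k,n)[:3]])
E
```

```text
0.0 [5.49736333e-01 3.27338222e-05 2.04875198e-01] [-3.14042946e+00 -1.03094651e-04  1.57079240e+00] -0.0188
scene [1.459 0.215 0.686] [-0.79 -0.21 -0.57]
box_butterfly [([0.483, 0.384, 0.002], 0.89)]
tray_butterfly [([0.656, 0.18, 0.008], 0.8)]
box_beetle [([0.456, 0.23, -0.0], 0.63)]
tray_beetle [([0.646, -0.1, 0.005], 0.62)]
box_dragonfly [([0.508, -0.389, 0.002], 0.56), ([0.483, 0.387, 0.003], 0.18)]
tray_dragonfly [([0.654, 0.088, 0.009], 0.68), ([0.453, 0.088, -0.003], 0.41)]
box_stick [([0.447, -0.239, -0.003], 0.96)]
tray_stick [([0.656, -0.002, 0.003], 0.94), ([0.435, -0.071, 0.003], 0.43), ([0.508, -0.384, 0.002], 0.18)]
box_shell [([0.453, 0.089, -0.002], 0.69), ([0.506, -0.385, 0.005], 0.23)]
box_fern [([0.435, -0.071, -0.0], 0.63)]
side [0.294 0.944 0.935] [ 0.18 -0.71 -0.68]
box_butterfly [([0.481, 0.382, 0.005], 0.73)]
tray_butterfly [([0.657, 0.182, 0.007], 0.95)]
box_beetle [([0.456, 0.232, 0.003], 0.7)]
tray_beetle [([0.65, -0.102, 0.0], 0.55)]
box_dragonfly [([0.507, -0.39, 0.001], 0.7)]
tray_dragonfly [([0.652, 0.086, 0.005], 0.71)]
box_stick [([0.451, -0.236, 0.001], 0.93)]
tray_stick [([0.654, -0.003, 0.008], 0.76)]
box_shell [([0.451, 0.083, -0.0], 0.97), ([0.509, -0.391, -0.001], 0.5)]
box_fern [([0.44, -0.071, 0.002], 0.82)]
```

View pics/scene0.png

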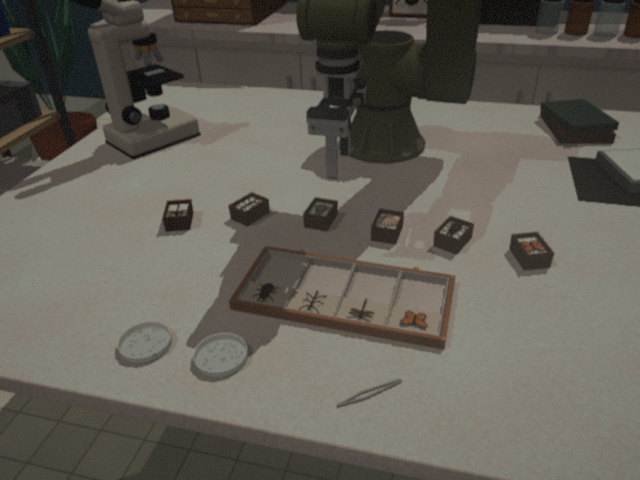

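View pics/side0.png

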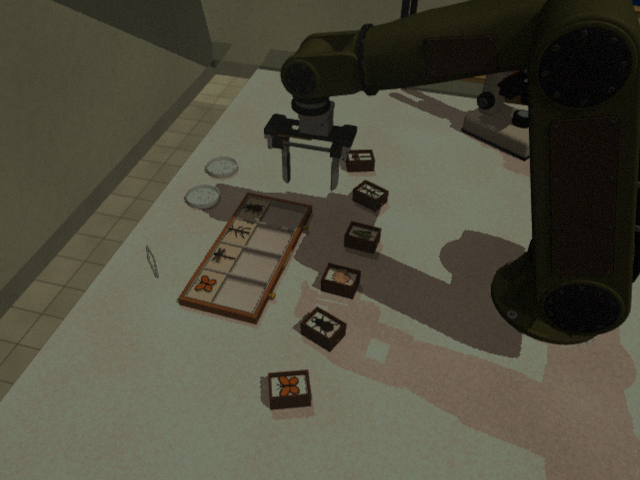

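```bash
cat > fit.py <<'E'
from h import *
from scipy.optimize import minimize
L=[(x,y,z) for x in(-.038,.038) for y in(-.028,.028) for z in(0,.038)]
def hullmask(c,p,pts=L,S=4):
    x,y,a=p; P=np.array(pts,float); Q=P.copy()
    Q[:,0]=x+np.cos(a)*P[:,0]-np.sin(a)*P[:,1]; Q[:,1]=y+np.sin(a)*P[:,0]+np.cos(a)*P[:,1]
    uv,_=cv2.projectPoints(Q,np.array(c['rvec'],float),np.array(c['tvec'],float),np.array(c['camera_matrix'],float),None)
    return cv2.convexHull(uv.astype(np.float32))[:,0]
def cost(p,cs,ms,z0=0,pts=L):
    s=0
    for c,m in zip(cs,ms):
        h=hullmask(c,p,pts); r=np.zeros(m.shape,np.uint8)
        cv2.fillConvexPoly(r,np.round((h*16)).astype(np.int32),255,cv2.LINE_AA,4)
        r=r/255.; s+=1-np.minimum(r,m).sum()/np.maximum(r,m).sum()
    return s/len(cs)
def fit(thing,x,y,names=('scene','side')):
    cs=[];ms=[]
    for n in names:
        c=ctrl.camera(n); o=ctrl.outline_of(thing,n)
        if o: cs.append(c); ms.append(cv2.GaussianBlur(o[0]['region'].astype(float),(3,3),.6))
    best=None
    for a in np.arange(-1.5,1.6,.3):
        r=minimize(cost,[x,y,a],args=(cs,ms),method='Nelder-Mead',options=dict(initial_simplex=np.array([[x,y,a],[x+.006,y,a],[x,y+.006,a],[x,y,a+.2]]),maxiter=100))
        if best is None or r.fun<best.fun: best=r
    return best.x,best.fun,len(cs)
E
python3 - <<'E'
from fit import *
G={'box_butterfly':(.482,.383),'box_beetle':(.456,.231),'box_dragonfly':(.508,-.389),'box_stick':(.449,-.237),'box_shell':(.452,.086),'box_fern':(.437,-.071)}
for k,g in G.items():
    x,f,n=fit(k,*g); print(k,x[:2].round(4),np.degrees(x[2]).round(1),round(f,3),n)
a=cv2.imread('pics/scene0.png')
b=cv2.imread('pics/side0.png')
A=cv2.convertScaleAbs(cv2.resize(a[185:350,150:560],(800,322),interpolation=cv2.INTER_CUBIC),alpha=1.8)
B=cv2.convertScaleAbs(cv2.resize(b[140:420,170:400],(0,0),fx=1,fy=1),alpha=1.8)
B=np.hstack([cv2.resize(b[140:280,235:400],(400,278)),cv2.resize(b[180:330,170:320],(278,278))]);B=cv2.convertScaleAbs(cv2.copyMakeBorder(B,0,0,0,122,0),alpha=1.8)
cv2.imwrite('pics/zoom.png',np.vstack([A,B]))
# drawer outer colour region corners
for n in['scene','side']:
    c=ctrl.camera(n); m=np.zeros((480,640),np.uint8)
    for k in['butterfly','dragonfly','stick','beetle']:
        o=ctrl.outline_of('tray_'+k,n)
        if o:
            m|=o[0]['region'].astype(np.uint8)
    pts=np.argwhere(m)[:,::-1]
    w=np.array([unproj(c,p,.007)[:2] for p in pts],np.float32)
    r=cv2.minAreaRect(w);print(n,r)
E
```

```text
box_butterfly [0.4805 0.3855] 19.8 0.095 2
box_beetle [0.4561 0.2293] -21.8 0.068 2
box_dragonfly [ 0.5079 -0.3892] 19.0 0.133 2
box_stick [ 0.4483 -0.2372] -22.9 0.097 2
box_shell [0.4524 0.0867] -0.3 0.101 2
box_fern [ 0.4331 -0.0711] -3.2 0.535 2
scene ((0.6653659343719482, 0.03669869899749756), (0.3804090917110443, 0.17024382948875427), 87.6375732421875)
side ((0.6850767731666565, 0.03246469795703888), (0.3775390684604645, 0.1667807251214981), 87.72117614746094)
```

View pics/zoom.png

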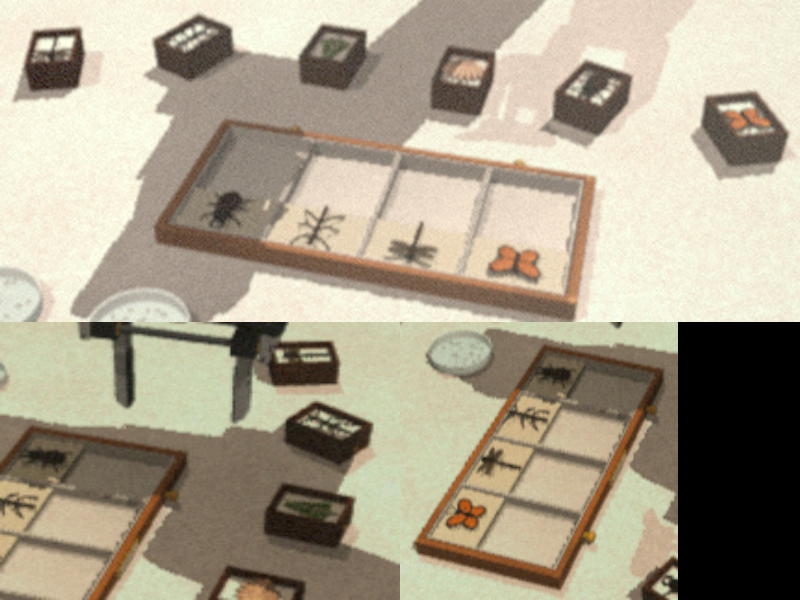

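Request:
carry_out:
  commands:
    - [0, [38.5, -7, 0], [0, 0, 0]]
    - [0, [38.5, -7, 0], [0, 0, 0]]
    - [0, [38.5, -7, 0], [0, 0, 0]]
    - [0, [38.5, -7, 0], [0, 0, 0]]
    - [0, [38.5, -7, 0], [0, 0, 0]]
    - [0, [38.5, -7, 0], [0, 0, 0]]
    - [0, [38.5, -7, 0], [0, 0, 0]]
    - [0, [38.5, -7, 0], [0, 0, 0]]
    - [0, [38.5, -7, 0], [0, 0, 0]]
    - [0, [38.5, -7, 0], [0, 0, 0]]
  squeeze: 15

```text
time_s: 4.05
ee_pos: [0.4796, 0.3862, 0.2054]
eef_rot: [3.142, 0.0, 1.571]
force: [-0.2, 0.3, 0.1]
grip_width: 0.0939
grip_force: 0.0
```

Request:
carry_out:
  commands:
    - [0, [0, 0, 10], [0, 0, -0.16]]
    - [0, [0, 0, 10], [0, 0, -0.16]]
    - [0, [0, 0, 10], [0, 0, -0.16]]
    - [0, [0, 0, 10], [0, 0, -0.16]]
    - [0, [0, 0, 10], [0, 0, -0.16]]
    - [0, [0, 0, 10], [0, 0, -0.16]]
    - [0, [0, 0, 10], [0, 0, -0.16]]
    - [0, [0, 0, 10], [0, 0, -0.16]]
    - [0, [0, 0, 10], [0, 0, -0.16]]
    - [0, [0, 0, 10], [0, 0, -0.16]]

```text
time_s: 5.3
ee_pos: [0.48, 0.385, 0.1051]
eef_rot: [-3.142, -0.0, -3.107]
force: [-0.1, 1.1, 0.7]
grip_width: 0.0936
grip_force: 0.0
```

Request:
carry_out:
  commands:
    - [0, [0, 0, 10], [0, 0, -0.16]]
    - [0, [0, 0, 10], [0, 0, -0.157]]
    - [0, [0, 0, 0], [0, 0, 0]]
    - [0, [0, 0, 0], [0, 0, 0]]

```text
time_s: 5.8
ee_pos: [0.4801, 0.3851, 0.0859]
eef_rot: [3.141, 0.0, -2.799]
force: [-0.5, -0.2, -0.5]
grip_width: 0.0937
grip_force: 0.0
```

```bash
cat >> h.py <<'E'
def delta(x,y,yaw,z=None):
    "shift in present tool axes (mm) to x,y,z; wz (rad) to yaw (deg)"
    o=ctrl.get_obs(); p=np.array(o['ee_pos']); r,pi,a=o['eef_rot']
    T=np.array([x,y,p[2] if z is None else z])-p
    from scipy.spatial.transform import Rotation as Ro
    R=Ro.from_euler('xyz',[r,pi,a])
    w=-((np.radians(yaw)-a+np.pi/2)%np.pi-np.pi/2); W=-((np.radians(yaw)-a+np.pi)%(2*np.pi)-np.pi)
    print('t',round(o['time_s'],2),'pos',p.round(4),'rpy',np.degrees([r,pi,a]).round(2),'shift',(R.inv().apply(T)*1000).round(1),'wz half',round(w,4),'full',round(W,4),'q',np.round(o['qpos'],2),'grip',round(o['grip_width'],4),round(o['grip_force'],1),'F',np.round(o['force'],1))
E
python3 - <<'E'
from fit import *
delta(.4805,.3855,199.8,.013)
c=ctrl.camera('wrist'); cv2.imwrite('pics/w1.png',c['img'])
print(ctrl.place_of('box_butterfly','wrist')[:1], fit('box_butterfly',.4805,.3855,('wrist',)))
E
```

```text
t 5.8 pos [0.4801 0.3851 0.0859] rpy [ 1.7999e+02  3.0000e-02 -1.6036e+02] shift [-0.4  0.2 72.9] wz half -0.0029 full -0.0029 q [ 0.62  0.56  1.44  0.    1.14 -1.3 ] grip 0.0937 0.0 F [-0.5 -0.2 -0.5]
[] (array([0.48286464, 0.38439514, 0.37442777]), np.float64(0.05158040226608884), 1)
```

View pics/w1.png

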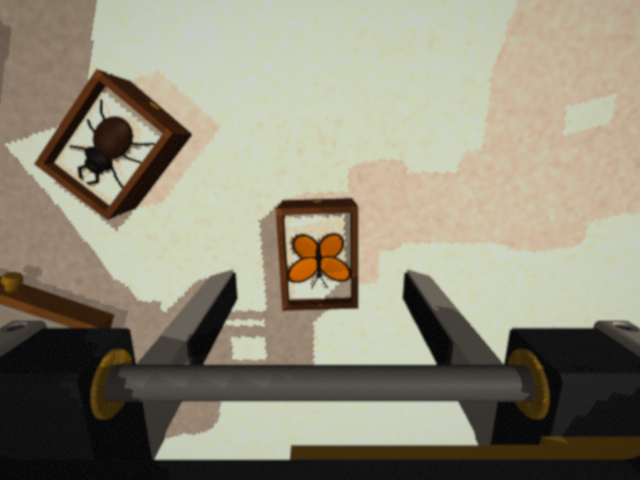

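The wrist picture shows the butterfly box centred between the fingers (px 318,255) and aligned; go down and grip.

Request:
carry_out:
  commands:
    - [0, [-2, 0, 15], [0, 0, -0.02]]
    - [0, [0, 0, 18], [0, 0, 0]]
    - [0, [0, 0, 18], [0, 0, 0]]
    - [0, [0, 0, 12], [0, 0, 0]]
    - [0, [0, 0, 7], [0, 0, 0]]
    - [0, [0, 0, 3], [0, 0, 0]]
    - [0.6, [0, 0, 0], [0, 0, 0]]
    - [0.6, [0, 0, 0], [0, 0, 0]]
    - [0.6, [0, 0, 0], [0, 0, 0]]
    - [0.6, [0, 0, 0], [0, 0, 0]]
  squeeze: 15

```text
time_s: 7.25
ee_pos: [0.4819, 0.3857, 0.0126]
eef_rot: [3.141, 0.0, -2.775]
force: [0.7, -0.9, 0.1]
grip_width: 0.0574
grip_force: 0.2
```

Request:
carry_out:
  commands:
    - [0.6, [0, 0, 0], [0, 0, 0]]
    - [0.6, [0, 0, 0], [0, 0, 0]]
    - [0.6, [0, 0, -4], [0, 0, 0]]
    - [0.6, [0, 0, -10], [0, 0, 0]]
    - [0.6, [0, 0, -16], [0, 0, 0]]
    - [0.6, [0, 0, -20], [0, 0, 0]]
    - [0.6, [0, 0, -20], [0, 0, 0]]
    - [0.6, [0, 0, -12], [0, 0, 0]]
    - [0.6, [0, 0, -5], [0, 0, 0]]
    - [0.6, [0, 0, 0], [0, 0, 0]]

```text
time_s: 8.5
ee_pos: [0.4818, 0.3856, 0.0994]
eef_rot: [-3.142, -0.0, -2.775]
force: [-0.7, 0.6, -0.8]
grip_width: 0.0558
grip_force: 15.0
```

```bash
python3 -c "
from h import *
delta(.658,.1805,178)"
```

```text
t 8.5 pos [0.4818 0.3856 0.0994] rpy [-1.8000e+02 -1.0000e-02 -1.5902e+02] shift [ -91.1 -254.6   -0. ] wz half 0.4011 full 0.4011 q [ 0.62  0.55  1.43  0.    1.17 -1.32] grip 0.0558 15.0 F [-0.7  0.6 -0.8]
```

Request:
carry_out:
  commands:
    - [0.6, [-4.5, -12.5, 0], [0, 0, 0]]
    - [0.6, [-9, -25, 0], [0, 0, 0]]
    - [0.6, [-11, -31, 0], [0, 0, 0]]
    - [0.6, [-11, -31, 0], [0, 0, 0]]
    - [0.6, [-11, -31, 0], [0, 0, 0]]
    - [0.6, [-11, -31, 0], [0, 0, 0]]
    - [0.6, [-11, -31, 0], [0, 0, 0]]
    - [0.6, [-11, -31, 0], [0, 0, 0]]
    - [0.6, [-8, -21, 0], [0, 0, 0]]
    - [0.6, [-3.6, -10, 0], [0, 0, 0]]

```text
time_s: 9.75
ee_pos: [0.6586, 0.1795, 0.0989]
eef_rot: [3.142, -0.001, -2.776]
force: [0.4, 1.2, -0.9]
grip_width: 0.0558
grip_force: 15.0
```

Request:
carry_out:
  commands:
    - [0.6, [0, 0, 5], [0, 0, 0.05]]
    - [0.6, [0, 0, 5], [0, 0, 0.1]]
    - [0.6, [0, 0, 5], [0, 0, 0.1]]
    - [0.6, [0, 0, 5], [0, 0, 0.1]]
    - [0.6, [0, 0, 5], [0, 0, 0.051]]
    - [0.6, [0, 0, 0], [0, 0, 0]]
    - [0.6, [0, 0, 0], [0, 0, 0]]

```text
time_s: 10.62
ee_pos: [0.658, 0.181, 0.0746]
eef_rot: [3.142, 0.0, 3.108]
force: [0.7, 0.6, -1.1]
grip_width: 0.0559
grip_force: 15.0
```

```bash
python3 - <<'E'
from h import *
delta(.658,.1805,178,.020)
for n in ['scene','side']: c=ctrl.camera(n); cv2.imwrite(f'pics/{n}2.png',c['img'])
a=cv2.imread('pics/scene2.png')[210:350,220:480];b=cv2.imread('pics/side2.png')[100:330,160:420]
cv2.imwrite('pics/z2.png',cv2.convertScaleAbs(np.hstack([cv2.resize(a,(400,215)),cv2.resize(b,(243,215))]),alpha=1.7))
c=ctrl.camera('wrist'); cv2.imwrite('pics/w2.png',c['img'])
E
```

```text
t 10.62 pos [0.658  0.181  0.0746] rpy [1.800e+02 1.000e-02 1.781e+02] shift [ 0.  -0.5 54.6] wz half 0.0018 full 0.0018 q [ 0.21  0.71  1.22  0.    1.21 -1.32] grip 0.0559 15.0 F [ 0.7  0.6 -1.1]
```

View pics/w2.png

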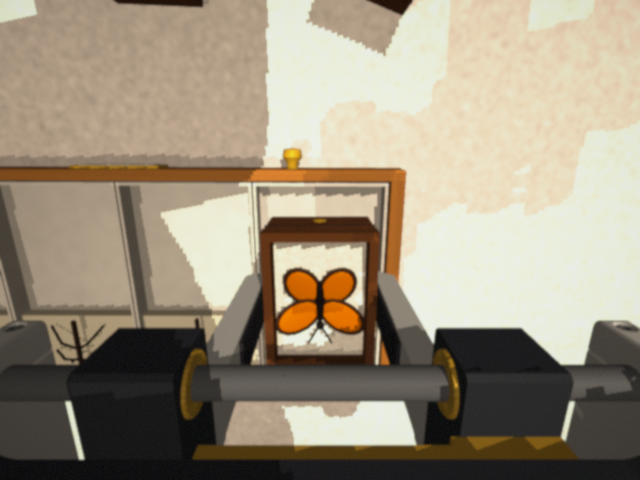

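```bash
python3 - <<'E'
from h import *
c=ctrl.camera('wrist')
for uv in [(322,186),(322,180),(255,183),(390,183),(8,186),(120,186),(320,170),(405,172)]: print(uv,unproj(c,uv,.021).round(4))
E
```

```text
(322, 186) [0.609  0.1836 0.021 ]
(322, 180) [0.605  0.1837 0.021 ]
(255, 183) [0.6055 0.1385 0.021 ]
(390, 183) [0.6085 0.2294 0.021 ]
(8, 186) [ 0.6019 -0.0281  0.021 ]
(120, 186) [0.6044 0.0473 0.021 ]
(320, 170) [0.5983 0.1826 0.021 ]
(405, 172) [0.6015 0.2393 0.021 ]
```

Request:
carry_out:
  commands:
    - [0.6, [0, 2, 12], [0, 0, 0]]
    - [0.6, [0, 0, 16], [0, 0, 0]]
    - [0.6, [0, 0, 12], [0, 0, 0]]
    - [0.6, [0, 0, 7], [0, 0, 0]]
    - [0.6, [0, 0, 4], [0, 0, 0]]
    - [0.6, [0, 0, 2], [0, 0, 0]]
    - [0.6, [0, 0, 1.5], [0, 0, 0]]
    - [0.6, [0, 0, 0.5], [0, 0, 0]]
    - [0.6, [0, 0, 0], [0, 0, 0]]

```text
time_s: 11.95
ee_pos: [0.6582, 0.1827, 0.0197]
eef_rot: [3.142, 0.0, 3.107]
force: [0.9, 0.1, -0.4]
grip_width: 0.0561
grip_force: 15.0
```

Request:
carry_out:
  commands:
    - [0.6, [0, 0, 0.4], [0, 0, 0]]
    - [0.6, [0, 0, 0], [0, 0, 0]]

```text
time_s: 12.2
ee_pos: [0.6583, 0.1827, 0.0197]
eef_rot: [3.142, 0.001, 3.107]
force: [-3.1, -0.8, 6.3]
grip_width: 0.0559
grip_force: 15.0
```

Request:
carry_out:
  commands:
    - [0.38, [0, 0, 0], [0, 0, 0]]
    - [0.34, [0, 0, 0], [0, 0, 0]]
    - [0.32, [0, 0, 0], [0, 0, 0]]
    - [0.32, [0, 0, -5], [0, 0, 0]]
    - [0.32, [0, 0, -12], [0, 0, 0]]
    - [0.32, [0, 0, -20], [0, 0, 0]]
    - [0.2, [0, 0, -25], [0, 0, 0]]
    - [0, [0, 0, -20], [0, 0, 0]]
    - [0, [0, 0, 0], [0, 0, 0]]

```text
time_s: 13.32
ee_pos: [0.6589, 0.1829, 0.1035]
eef_rot: [3.141, 0.003, 3.107]
force: [0.5, 0.0, 0.5]
grip_width: 0.0903
grip_force: 0.0
```

```bash
python3 - <<'E'
from h import *
delta(.4561,.2293,158.2)
c=ctrl.camera('wrist'); cv2.imwrite('pics/w3.png',c['img'])
E
```

```text
t 13.32 pos [0.6589 0.1829 0.1035] rpy [179.95   0.2  178.01] shift [204.3  39.3  -0.7] wz half 0.3457 full 0.3457 q [ 0.22  0.68  1.2   0.    1.26 -1.32] grip 0.0903 0.0 F [0.5 0.  0.5]
```

View pics/w3.png

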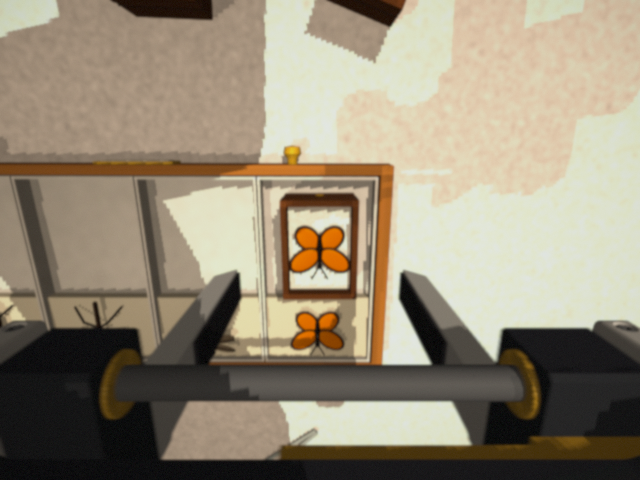

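```bash
python3 - <<'E'
from h import *
c=ctrl.camera('wrist')
for uv in [(282,196),(356,197),(356,298),(281,298)]: print(uv,unproj(c,uv,.045).round(4))
print()
for uv in [(262,178),(376,178)]: print(uv,unproj(c,uv,.021).round(4))
for uv in [(264,295),(376,295)]: print(uv,unproj(c,uv,.017).round(4))
E
```

```text
(282, 196) [0.6156 0.1578 0.045 ]
(356, 197) [0.618  0.2087 0.045 ]
(356, 298) [0.6943 0.2083 0.045 ]
(281, 298) [0.6923 0.1521 0.045 ]

(262, 178) [0.6052 0.1409 0.021 ]
(376, 178) [0.6081 0.2263 0.021 ]
(264, 295) [0.7025 0.1342 0.017 ]
(376, 295) [0.7058 0.2279 0.017 ]
```

Request:
carry_out:
  commands:
    - [0, [12, 2, 0], [0, 0, 0]]
    - [0, [20, 4, 0], [0, 0, 0]]
    - [0, [24, 5, 0], [0, 0, 0]]
    - [0, [28, 5, 0], [0, 0, 0]]
    - [0, [28, 5, 0], [0, 0, 0]]
    - [0, [28, 5, 0], [0, 0, 0]]
    - [0, [28, 5, 0], [0, 0, 0]]
    - [0, [22, 5, 0], [0, 0, 0]]
    - [0, [14, 3, 0], [0, 0, 0]]
    - [0, [0, 0, 0], [0, 0, 0]]

```text
time_s: 14.68
ee_pos: [0.4552, 0.2289, 0.1008]
eef_rot: [-3.141, -0.001, 3.107]
force: [1.5, -0.4, -0.1]
grip_width: 0.094
grip_force: 0.0
```

Request:
carry_out:
  commands:
    - [0, [0, 0, 2], [0, 0, 0.08]]
    - [0, [0, 0, 5], [0, 0, 0.1]]
    - [0, [0, 0, 5], [0, 0, 0.1]]
    - [0, [0, 0, 5], [0, 0, 0.065]]
    - [0, [0, 0, 0], [0, 0, 0]]
    - [0, [0, 0, 0], [0, 0, 0]]

```text
time_s: 15.42
ee_pos: [0.456, 0.2286, 0.0841]
eef_rot: [3.142, 0.0, 2.763]
force: [0.0, -1.0, 0.3]
grip_width: 0.0942
grip_force: 0.0
```

```bash
python3 - <<'E'
from fit import *
delta(.4561,.2293,158.2,.0128)
x,f,n=fit('box_beetle',.4561,.2293,('wrist',)); print(x,np.degrees(x[2]),f,n)
E
```

```text
t 15.43 pos [0.456  0.2286 0.0841] rpy [180.     0.   158.31] shift [ 0.1  0.7 71.3] wz half 0.0019 full 0.0019 q [ 0.39  0.35  1.76 -0.    1.03 -0.8 ] grip 0.0942 0.0 F [ 0.  -1.   0.3]
[ 0.45730482  0.22804124 -0.3930616 ] -22.52077061823576 0.03692284266661483 1
```

Request:
carry_out:
  commands:
    - [0, [-1, 0, 15], [0, 0, 0.01]]
    - [0, [0, 0, 18], [0, 0, 0]]
    - [0, [0, 0, 18], [0, 0, 0]]
    - [0, [0, 0, 12], [0, 0, 0]]
    - [0, [0, 0, 5.5], [0, 0, 0]]
    - [0, [0, 0, 3], [0, 0, 0]]
    - [0.6, [0, 0, 0], [0, 0, 0]]
    - [0.6, [0, 0, 0], [0, 0, 0]]
    - [0.6, [0, 0, 0], [0, 0, 0]]
    - [0.6, [0, 0, 0], [0, 0, 0]]

```text
time_s: 16.77
ee_pos: [0.4566, 0.2284, 0.0127]
eef_rot: [3.141, 0.0, 2.752]
force: [-0.8, 0.4, 0.1]
grip_width: 0.0576
grip_force: 0.0
```

Request:
carry_out:
  commands:
    - [0.6, [0, 0, 0], [0, 0, 0]]
    - [0.6, [0, 0, 0], [0, 0, 0]]
    - [0.6, [0, 0, -4], [0, 0, 0]]
    - [0.6, [0, 0, -10], [0, 0, 0]]
    - [0.6, [0, 0, -16], [0, 0, 0]]
    - [0.6, [0, 0, -20], [0, 0, 0]]
    - [0.6, [0, 0, -20], [0, 0, 0]]
    - [0.6, [0, 0, -12], [0, 0, 0]]
    - [0.6, [0, 0, -5], [0, 0, 0]]
    - [0.6, [0, 0, 0], [0, 0, 0]]

```text
time_s: 18.02
ee_pos: [0.4565, 0.2284, 0.0995]
eef_rot: [3.142, 0.0, 2.752]
force: [0.4, -0.0, -1.4]
grip_width: 0.0558
grip_force: 15.0
```

```bash
python3 -c "
from h import *
delta(.647,-.097,177.9)"
```

```text
t 18.02 pos [0.4565 0.2284 0.0995] rpy [180.     0.   157.67] shift [-299.9 -228.6    0. ] wz half -0.3531 full -0.3531 q [ 0.39  0.33  1.75 -0.    1.07 -0.79] grip 0.0558 15.0 F [ 0.4 -0.  -1.4]
```

Request:
carry_out:
  commands:
    - [0.6, [-10, -7.6, 0], [0, 0, 0]]
    - [0.6, [-20, -15, 0], [0, 0, 0]]
    - [0.6, [-25, -19, 0], [0, 0, 0]]
    - [0.6, [-25, -19, 0], [0, 0, 0]]
    - [0.6, [-25, -19, 0], [0, 0, 0]]
    - [0.6, [-25, -19, 0], [0, 0, 0]]
    - [0.6, [-25, -19, 0], [0, 0, 0]]
    - [0.6, [-25, -19, 0], [0, 0, 0]]
    - [0.6, [-25, -19, 0], [0, 0, 0]]
    - [0.6, [-25, -19, 0], [0, 0, 0]]

```text
time_s: 19.27
ee_pos: [0.6031, -0.0223, 0.0987]
eef_rot: [-3.141, -0.001, 2.752]
force: [0.1, 0.2, -0.6]
grip_width: 0.0558
grip_force: 15.0
```

Request:
carry_out:
  commands:
    - [0.6, [-25, -19, 0], [0, 0, 0]]
    - [0.6, [-22, -17, 0], [0, 0, 0]]
    - [0.6, [-16, -12, 0], [0, 0, 0]]
    - [0.6, [-7, -6, 0], [0, 0, 0]]
    - [0.6, [0, 0, 2], [0, 0, -0.05]]
    - [0.6, [0, 0, 5], [0, 0, -0.1]]
    - [0.6, [0, 0, 5], [0, 0, -0.1]]
    - [0.6, [0, 0, 5], [0, 0, -0.08]]
    - [0.6, [0, 0, 5], [0, 0, -0.023]]
    - [0.6, [0, 0, 0], [0, 0, 0]]

```text
time_s: 20.52
ee_pos: [0.6468, -0.097, 0.077]
eef_rot: [3.141, -0.001, 3.104]
force: [-0.5, 0.9, -0.7]
grip_width: 0.0559
grip_force: 15.0
```

```bash
python3 - <<'E'
from h import *
delta(.647,-.097,177.9,.0197)
c=ctrl.camera('wrist'); cv2.imwrite('pics/w4.png',c['img'])
E
```

```text
t 20.52 pos [ 0.6468 -0.097   0.077 ] rpy [ 1.7999e+02 -6.0000e-02  1.7783e+02] shift [-0.2  0.  57.3] wz half -0.0012 full -0.0012 q [-0.2   0.65  1.32  0.    1.17 -1.74] grip 0.0559 15.0 F [-0.5  0.9 -0.7]
```

View pics/w4.png

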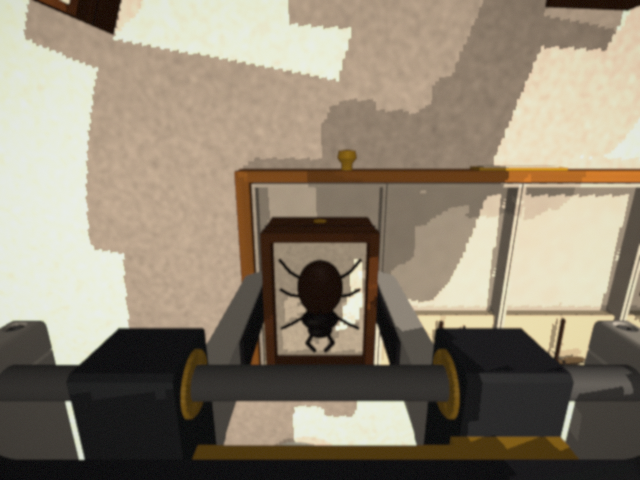

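The beetle box (px 320,290) hangs centred over its tray (walls at columns 256 and 382). Lower.

Request:
carry_out:
  commands:
    - [0.6, [0, 0, 12], [0, 0, 0]]
    - [0.6, [0, 0, 17], [0, 0, 0]]
    - [0.6, [0, 0, 13], [0, 0, 0]]
    - [0.6, [0, 0, 7], [0, 0, 0]]
    - [0.6, [0, 0, 4], [0, 0, 0]]
    - [0.6, [0, 0, 2], [0, 0, 0]]
    - [0.6, [0, 0, 1.5], [0, 0, 0]]
    - [0.6, [0, 0, 0.5], [0, 0, 0]]
    - [0.6, [0, 0, 0.4], [0, 0, 0]]
    - [0.6, [0, 0, 0], [0, 0, 0]]

```text
time_s: 21.82
ee_pos: [0.6472, -0.0971, 0.0202]
eef_rot: [-3.142, 0.0, 3.105]
force: [-0.6, -0.0, -0.5]
grip_width: 0.0559
grip_force: 15.0
```

Request:
carry_out:
  commands:
    - [0.6, [0, 0, 0.5], [0, 0, 0]]
    - [0.6, [0, 0, 0], [0, 0, 0]]

```text
time_s: 22.08
ee_pos: [0.6472, -0.0971, 0.0197]
eef_rot: [-3.142, 0.0, 3.105]
force: [0.1, -0.2, -0.2]
grip_width: 0.056
grip_force: 15.0
```

Request:
carry_out:
  commands:
    - [0.6, [0, 0, 0.4], [0, 0, 0]]
    - [0.6, [0, 0, 0], [0, 0, 0]]

```text
time_s: 22.32
ee_pos: [0.6473, -0.0971, 0.0197]
eef_rot: [-3.142, 0.0, 3.105]
force: [-3.6, 0.1, 4.9]
grip_width: 0.0556
grip_force: 15.0
```

Contact; release and back off.

Request:
carry_out:
  commands:
    - [0.38, [0, 0, 0], [0, 0, 0]]
    - [0.34, [0, 0, 0], [0, 0, 0]]
    - [0.32, [0, 0, 0], [0, 0, 0]]
    - [0.32, [0, 0, -5], [0, 0, 0]]
    - [0.32, [0, 0, -12], [0, 0, 0]]
    - [0.32, [0, 0, -20], [0, 0, 0]]
    - [0.2, [0, 0, -25], [0, 0, 0]]
    - [0, [0, 0, -20], [0, 0, 0]]
    - [0, [0, 0, 0], [0, 0, 0]]

```text
time_s: 23.45
ee_pos: [0.648, -0.0972, 0.1035]
eef_rot: [-3.141, 0.003, 3.105]
force: [0.3, 0.2, 0.4]
grip_width: 0.0908
grip_force: 0.0
```

```bash
python3 - <<'E'
from h import *
delta(.4483,-.2372,157.1)
c=ctrl.camera('wrist'); cv2.imwrite('pics/w5.png',c['img'])
E
```

```text
t 23.45 pos [ 0.648  -0.0972  0.1035] rpy [-179.97    0.2   177.9 ] shift [ 194.4 -147.2   -0.6] wz half 0.363 full 0.363 q [-0.2   0.62  1.3  -0.    1.22 -1.74] grip 0.0908 0.0 F [0.3 0.2 0.4]
```

View pics/w5.png

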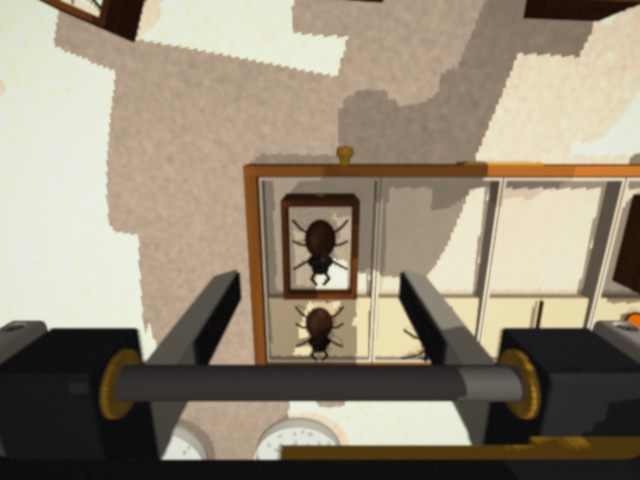

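The beetle box lies flat in its tray (px 320,248). Next the stick insect.

Request:
carry_out:
  commands:
    - [0, [10, -8, 0], [0, 0, 0]]
    - [0, [18, -14, 0], [0, 0, 0]]
    - [0, [24, -18, 0], [0, 0, 0]]
    - [0, [26, -20, 0], [0, 0, 0]]
    - [0, [26, -20, 0], [0, 0, 0]]
    - [0, [26, -20, 0], [0, 0, 0]]
    - [0, [26, -19, 0], [0, 0, 0]]
    - [0, [22, -16, 0], [0, 0, 0]]
    - [0, [12, -9, 0], [0, 0, 0]]
    - [0, [4.4, -3.2, 0], [0, 0, 0]]

```text
time_s: 24.75
ee_pos: [0.4468, -0.2373, 0.101]
eef_rot: [3.141, -0.0, 3.104]
force: [0.1, 0.5, -0.1]
grip_width: 0.0938
grip_force: 0.0
```

Request:
carry_out:
  commands:
    - [0, [0, 0, 2], [0, 0, 0.08]]
    - [0, [0, 0, 5], [0, 0, 0.1]]
    - [0, [0, 0, 5], [0, 0, 0.1]]
    - [0, [0, 0, 5], [0, 0, 0.083]]
    - [0, [0, 0, 0], [0, 0, 0]]
    - [0, [0, 0, 0], [0, 0, 0]]

```text
time_s: 25.5
ee_pos: [0.4477, -0.2369, 0.0843]
eef_rot: [3.142, 0.0, 2.744]
force: [-0.1, -0.9, 0.6]
grip_width: 0.0941
grip_force: 0.0
```

```bash
python3 - <<'E'
from fit import *
x,f,n=fit('box_stick',.4483,-.2372,('wrist',)); print(x,np.degrees(x[2]),f,n)
delta(x[0],x[1],180+np.degrees(x[2]),.0128)
E
```

```text
[ 0.4489947  -0.23876753 -0.42943075] -24.604569343637888 0.042600739974355095 1
t 25.6 pos [ 0.4477 -0.237   0.0844] rpy [-1.8000e+02  1.0000e-02  1.5717e+02] shift [-1.9 -1.1 71.6] wz half 0.031 full 0.031 q [-0.56  0.34  1.77  0.    1.03 -1.73] grip 0.094 0.0 F [ 0.5 -0.2  0.9]
```

Request:
carry_out:
  commands:
    - [0, [-2, -1, 15], [0, 0, 0.025]]
    - [0, [0, 0, 18], [0, 0, 0]]
    - [0, [0, 0, 18], [0, 0, 0]]
    - [0, [0, 0, 12], [0, 0, 0]]
    - [0, [0, 0, 5.5], [0, 0, 0]]
    - [0, [0, 0, 3], [0, 0, 0]]
    - [0.6, [0, 0, 0], [0, 0, 0]]
    - [0.6, [0, 0, 0], [0, 0, 0]]
    - [0.6, [0, 0, 0], [0, 0, 0]]
    - [0.6, [0, 0, 0], [0, 0, 0]]

```text
time_s: 26.85
ee_pos: [0.449, -0.2388, 0.0129]
eef_rot: [-3.142, 0.0, 2.717]
force: [-0.3, 0.6, -0.4]
grip_width: 0.0574
grip_force: 0.0
```

Request:
carry_out:
  commands:
    - [0.6, [0, 0, 0], [0, 0, 0]]
    - [0.6, [0, 0, 0], [0, 0, 0]]
    - [0.6, [0, 0, -4], [0, 0, 0]]
    - [0.6, [0, 0, -10], [0, 0, 0]]
    - [0.6, [0, 0, -16], [0, 0, 0]]
    - [0.6, [0, 0, -20], [0, 0, 0]]
    - [0.6, [0, 0, -20], [0, 0, 0]]
    - [0.6, [0, 0, -12], [0, 0, 0]]
    - [0.6, [0, 0, -5], [0, 0, 0]]
    - [0.6, [0, 0, 0], [0, 0, 0]]

```text
time_s: 28.1
ee_pos: [0.4489, -0.2387, 0.0998]
eef_rot: [-3.142, 0.0, 2.717]
force: [-0.1, 0.8, -0.8]
grip_width: 0.0557
grip_force: 15.0
```

```bash
python3 -c "
from h import *
delta(.650,-.004,177.9)"
```

```text
t 28.1 pos [ 0.4489 -0.2387  0.0998] rpy [-180.      0.    155.66] shift [-86.5 296.7   0. ] wz half -0.3882 full -0.3882 q [-0.56  0.33  1.75 -0.    1.06 -1.71] grip 0.0557 15.0 F [-0.1  0.8 -0.8]
```

Request:
carry_out:
  commands:
    - [0.6, [-3, 10, 0], [0, 0, 0]]
    - [0.6, [-6, 20, 0], [0, 0, 0]]
    - [0.6, [-9, 30, 0], [0, 0, 0]]
    - [0.6, [-9, 31, 0], [0, 0, 0]]
    - [0.6, [-9, 31, 0], [0, 0, 0]]
    - [0.6, [-9, 31, 0], [0, 0, 0]]
    - [0.6, [-9, 31, 0], [0, 0, 0]]
    - [0.6, [-9, 31, 0], [0, 0, 0]]
    - [0.6, [-9, 31, 0], [0, 0, 0]]
    - [0.6, [-7, 25, 0], [0, 0, 0]]

```text
time_s: 29.35
ee_pos: [0.6331, -0.0225, 0.0988]
eef_rot: [-3.141, -0.001, 2.717]
force: [-0.3, -0.2, -2.1]
grip_width: 0.056
grip_force: 15.0
```

Request:
carry_out:
  commands:
    - [0.6, [-5, 17, 0], [0, 0, 0]]
    - [0.6, [-2.5, 8.7, 0], [0, 0, 0]]
    - [0.6, [0, 0, 0], [0, 0, -0.05]]
    - [0.6, [0, 0, 2], [0, 0, -0.1]]
    - [0.6, [0, 0, 5], [0, 0, -0.1]]
    - [0.6, [0, 0, 5], [0, 0, -0.1]]
    - [0.6, [0, 0, 5], [0, 0, -0.038]]
    - [0.6, [0, 0, 5], [0, 0, 0]]
    - [0.6, [0, 0, 0], [0, 0, 0]]

```text
time_s: 30.48
ee_pos: [0.6497, -0.004, 0.0772]
eef_rot: [3.142, -0.001, 3.104]
force: [-0.2, -0.2, -0.9]
grip_width: 0.0559
grip_force: 15.0
```

```bash
python3 - <<'E'
from h import *
delta(.650,-.004,177.9,.0197)
c=ctrl.camera('wrist'); cv2.imwrite('pics/w6.png',c['img'])
E
```

```text
t 30.48 pos [ 0.6497 -0.004   0.0772] rpy [ 1.8000e+02 -6.0000e-02  1.7783e+02] shift [-0.3  0.1 57.5] wz half -0.0013 full -0.0013 q [-0.06  0.64  1.33  0.    1.17 -1.6 ] grip 0.0559 15.0 F [-0.2 -0.2 -0.9]
```

View pics/w6.png

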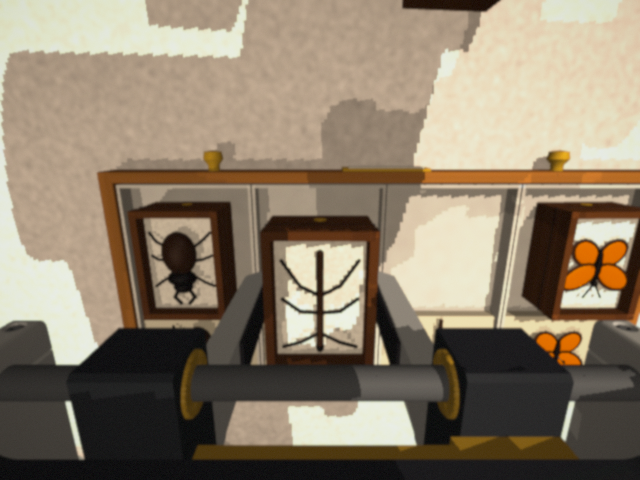

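Stick box (px 320,290) centred between tray walls at columns 253 and 384. Lower.

Request:
carry_out:
  commands:
    - [0.6, [0, 0, 12], [0, 0, 0]]
    - [0.6, [0, 0, 17], [0, 0, 0]]
    - [0.6, [0, 0, 13], [0, 0, 0]]
    - [0.6, [0, 0, 7], [0, 0, 0]]
    - [0.6, [0, 0, 4], [0, 0, 0]]
    - [0.6, [0, 0, 2], [0, 0, 0]]
    - [0.6, [0, 0, 1.5], [0, 0, 0]]
    - [0.6, [0, 0, 0.5], [0, 0, 0]]
    - [0.6, [0, 0, 0.5], [0, 0, 0]]
    - [0.6, [0, 0, 0], [0, 0, 0]]

```text
time_s: 31.78
ee_pos: [0.65, -0.004, 0.0203]
eef_rot: [-3.142, 0.0, 3.105]
force: [-0.8, 0.2, -1.5]
grip_width: 0.0561
grip_force: 15.0
```

Request:
carry_out:
  commands:
    - [0.6, [0, 0, 0.4], [0, 0, 0]]
    - [0.6, [0, 0, 0], [0, 0, 0]]

```text
time_s: 32.02
ee_pos: [0.6501, -0.004, 0.0199]
eef_rot: [3.142, 0.0, 3.105]
force: [-0.4, 0.4, -0.4]
grip_width: 0.0558
grip_force: 15.0
```

Request:
carry_out:
  commands:
    - [0.6, [0, 0, 0.4], [0, 0, 0]]
    - [0.6, [0, 0, 0], [0, 0, 0]]

```text
time_s: 32.28
ee_pos: [0.6501, -0.0041, 0.0199]
eef_rot: [-3.142, 0.0, 3.105]
force: [-3.5, -0.5, 6.8]
grip_width: 0.0557
grip_force: 15.0
```

Request:
carry_out:
  commands:
    - [0.38, [0, 0, 0], [0, 0, 0]]
    - [0.36, [0, 0, 0], [0, 0, 0]]
    - [0.35, [0, 0, 0], [0, 0, 0]]
    - [0.35, [0, 0, -5], [0, 0, 0]]
    - [0.35, [0, 0, -12], [0, 0, 0]]
    - [0.35, [0, 0, -20], [0, 0, 0]]
    - [0.2, [0, 0, -25], [0, 0, 0]]
    - [0, [0, 0, -20], [0, 0, 0]]
    - [0, [0, 0, 0], [0, 0, 0]]

```text
time_s: 33.4
ee_pos: [0.6509, -0.0041, 0.1037]
eef_rot: [-3.142, 0.003, 3.105]
force: [-0.3, 0.4, -0.4]
grip_width: 0.0877
grip_force: 0.0
```

```bash
python3 - <<'E'
from h import *
delta(.5079,-.3892,19)
E
```

```text
t 33.4 pos [ 0.6509 -0.0041  0.1037] rpy [-180.      0.2   177.89] shift [ 128.7 -390.1   -0.4] wz half -0.3684 full 2.7732 q [-0.06  0.61  1.31  0.    1.21 -1.6 ] grip 0.0877 0.0 F [-0.3  0.4 -0.4]
```

Request:
carry_out:
  commands:
    - [0, [5, -15, 0], [0, 0, 0]]
    - [0, [10, -31, 0], [0, 0, 0]]
    - [0, [14, -42, 0], [0, 0, 0]]
    - [0, [16, -48, 0], [0, 0, 0]]
    - [0, [16, -48, 0], [0, 0, 0]]
    - [0, [16, -48, 0], [0, 0, 0]]
    - [0, [16, -48, 0], [0, 0, 0]]
    - [0, [15, -46, 0], [0, 0, 0]]
    - [0, [13, -40, 0], [0, 0, 0]]
    - [0, [7.7, -24.1, 0], [0, 0, 0]]

```text
time_s: 34.65
ee_pos: [0.5052, -0.391, 0.1004]
eef_rot: [3.141, -0.001, 3.103]
force: [-0.3, -0.1, 0.0]
grip_width: 0.0941
grip_force: 0.0
```

Request:
carry_out:
  commands:
    - [0, [0, 0, 0], [0, 0, 0.14]]
    - [0, [0, 0, 0], [0, 0, 0.16]]
    - [0, [0, 0, 0], [0, 0, 0.16]]
    - [0, [0, 0, 0], [0, 0, 0.16]]
    - [0, [0, 0, 0], [0, 0, 0.16]]
    - [0, [0, 0, 0], [0, 0, 0.16]]
    - [0, [0, 0, 0], [0, 0, 0.16]]
    - [0, [0, 0, 0], [0, 0, 0.16]]
    - [0, [0, 0, 0], [0, 0, 0.16]]
    - [0, [0, 0, 0], [0, 0, 0.16]]

```text
time_s: 35.9
ee_pos: [0.5068, -0.3888, 0.1007]
eef_rot: [-3.141, -0.001, 1.52]
force: [0.1, -1.0, -0.4]
grip_width: 0.0938
grip_force: 0.0
```

Request:
carry_out:
  commands:
    - [0, [0, 0, 2], [0, 0, 0.16]]
    - [0, [0, 0, 3], [0, 0, 0.16]]
    - [0, [0, 0, 3], [0, 0, 0.16]]
    - [0, [0, 0, 3], [0, 0, 0.16]]
    - [0, [0, 0, 3], [0, 0, 0.16]]
    - [0, [0, 0, 3], [0, 0, 0.16]]
    - [0, [0, 0, 0], [0, 0, 0.16]]
    - [0, [0, 0, 0], [0, 0, 0.073]]
    - [0, [0, 0, 0], [0, 0, 0]]
    - [0, [0, 0, 0], [0, 0, 0]]

```text
time_s: 37.15
ee_pos: [0.5069, -0.389, 0.0841]
eef_rot: [-3.141, 0.0, 0.334]
force: [0.2, 0.3, -0.5]
grip_width: 0.0938
grip_force: 0.0
```

```bash
python3 - <<'E'
from fit import *
x,f,n=fit('box_dragonfly',.5079,-.3892,('wrist',)); print(x,np.degrees(x[2]),f,n)
delta(x[0],x[1],np.degrees(x[2]),.0128)
cv2.imwrite('pics/w7.png',ctrl.camera('wrist')['img'])
E
```

```text
[ 0.50908019 -0.38979007  0.35114532] 20.119144851602595 0.053403457480321936 1
t 37.25 pos [ 0.507  -0.3891  0.0843] rpy [-1.7999e+02  1.0000e-02  1.9080e+01] shift [ 1.8  1.4 71.5] wz half -0.0181 full -0.0181 q [-0.71  0.61  1.37 -0.    1.17  0.53] grip 0.094 0.0 F [-0.1  0.3  0.2]
```

View pics/w7.png

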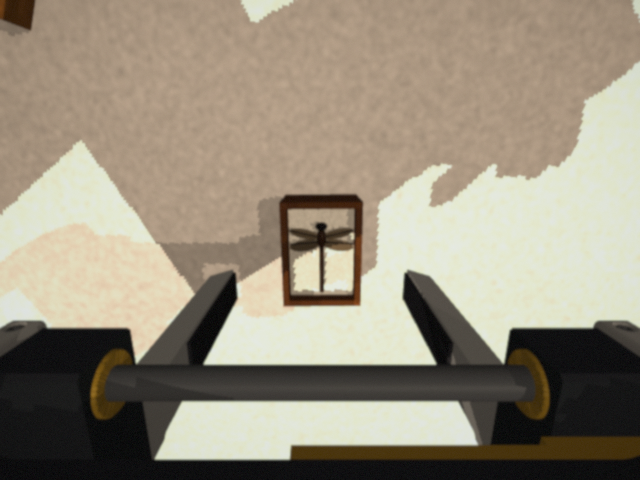

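The dragonfly box is centred between the fingers (px 321,250). Grip it.

Request:
carry_out:
  commands:
    - [0, [1.5, 1, 15], [0, 0, -0.01]]
    - [0, [0, 0, 18], [0, 0, 0]]
    - [0, [0, 0, 18], [0, 0, 0]]
    - [0, [0, 0, 12], [0, 0, 0]]
    - [0, [0, 0, 5.5], [0, 0, 0]]
    - [0, [0, 0, 3], [0, 0, 0]]
    - [0.6, [0, 0, 0], [0, 0, 0]]
    - [0.6, [0, 0, 0], [0, 0, 0]]
    - [0.6, [0, 0, 0], [0, 0, 0]]
    - [0.6, [0, 0, 0], [0, 0, 0]]

```text
time_s: 38.55
ee_pos: [0.5089, -0.3896, 0.0131]
eef_rot: [3.141, -0.0, 0.342]
force: [0.5, -0.9, 0.1]
grip_width: 0.0574
grip_force: 0.0
```

Request:
carry_out:
  commands:
    - [0.6, [0, 0, 0], [0, 0, 0]]
    - [0.6, [0, 0, 0], [0, 0, 0]]
    - [0.6, [0, 0, -4], [0, 0, 0]]
    - [0.6, [0, 0, -10], [0, 0, 0]]
    - [0.6, [0, 0, -16], [0, 0, 0]]
    - [0.6, [0, 0, -20], [0, 0, 0]]
    - [0.6, [0, 0, -20], [0, 0, 0]]
    - [0.6, [0, 0, -12], [0, 0, 0]]
    - [0.6, [0, 0, -5], [0, 0, 0]]
    - [0.6, [0, 0, 0], [0, 0, 0]]

```text
time_s: 39.8
ee_pos: [0.5087, -0.3895, 0.0999]
eef_rot: [-3.141, 0.0, 0.342]
force: [-0.3, 0.1, -1.4]
grip_width: 0.0556
grip_force: 15.0
```

```bash
python3 -c "
from h import *
delta(.6535,.089,-2.1)"
```

```text
t 39.8 pos [ 0.5087 -0.3895  0.0999] rpy [-1.7999e+02  1.0000e-02  1.9580e+01] shift [ 296.8 -402.3    0. ] wz half 0.3785 full 0.3785 q [-0.71  0.6   1.35 -0.    1.2   0.52] grip 0.0556 15.0 F [-0.3  0.1 -1.4]
```

Request:
carry_out:
  commands:
    - [0.6, [7, -9.6, 0], [0, 0, 0]]
    - [0.6, [14, -19.3, 0], [0, 0, 0]]
    - [0.6, [21.4, -29, 0], [0, 0, 0]]
    - [0.6, [21.4, -29, 0], [0, 0, 0]]
    - [0.6, [21.4, -29, 0], [0, 0, 0]]
    - [0.6, [21.4, -29, 0], [0, 0, 0]]
    - [0.6, [21.4, -29, 0], [0, 0, 0]]
    - [0.6, [21.4, -29, 0], [0, 0, 0]]
    - [0.6, [21.4, -29, 0], [0, 0, 0]]
    - [0.6, [21.4, -29, 0], [0, 0, 0]]

```text
time_s: 41.05
ee_pos: [0.6023, -0.0765, 0.0998]
eef_rot: [-3.141, 0.0, 0.343]
force: [0.1, -0.2, -0.5]
grip_width: 0.0558
grip_force: 15.0
```

Request:
carry_out:
  commands:
    - [0.6, [21.4, -29, 0], [0, 0, 0]]
    - [0.6, [21.4, -29, 0], [0, 0, 0]]
    - [0.6, [21.4, -29, 0], [0, 0, 0]]
    - [0.6, [21.4, -29, 0], [0, 0, 0]]
    - [0.6, [12, -16, 0], [0, 0, 0]]
    - [0.6, [7, -9.4, 0], [0, 0, 0]]
    - [0.6, [0, 0, 0], [0, 0, 0.08]]
    - [0.6, [0, 0, 0], [0, 0, 0.1]]
    - [0.6, [0, 0, 0], [0, 0, 0.1]]
    - [0.6, [0, 0, 0], [0, 0, 0.098]]

```text
time_s: 42.3
ee_pos: [0.6534, 0.0883, 0.0999]
eef_rot: [3.141, 0.0, -0.04]
force: [0.9, 0.3, -0.8]
grip_width: 0.0558
grip_force: 15.0
```

Request:
carry_out:
  commands:
    - [0.6, [0, 0, 8], [0, 0, 0]]
    - [0.6, [0, 0, 10], [0, 0, 0]]
    - [0.6, [0, 0, 4], [0, 0, 0]]
    - [0.6, [0, 0, 0], [0, 0, 0]]

```text
time_s: 42.8
ee_pos: [0.6534, 0.0889, 0.0774]
eef_rot: [3.142, 0.001, -0.036]
force: [-0.4, 0.5, -0.8]
grip_width: 0.0559
grip_force: 15.0
```

```bash
python3 - <<'E'
from h import *
delta(.6535,.089,-2.1,.02)
cv2.imwrite('pics/w8.png',ctrl.camera('wrist')['img'])
E
```

```text
t 42.8 pos [0.6534 0.0889 0.0774] rpy [ 1.80e+02  5.00e-02 -2.04e+00] shift [ 0.1 -0.1 57.4] wz half 0.001 full 0.001 q [0.08 0.66 1.3  0.   1.18 1.69] grip 0.0559 15.0 F [-0.4  0.5 -0.8]
```

View pics/w8.png

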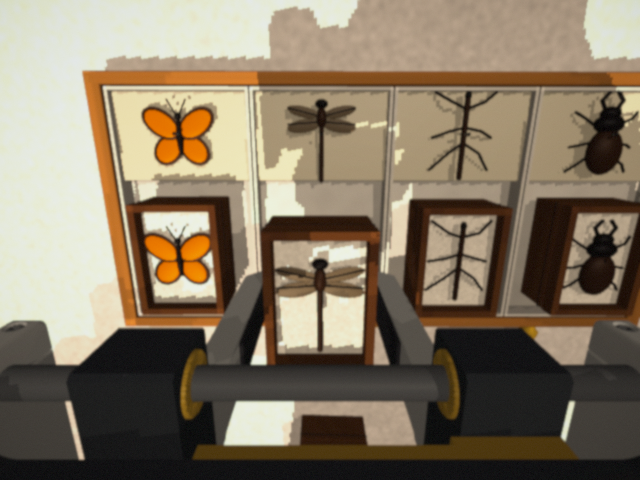

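All three placed boxes lie in their trays under matching insects; the dragonfly box (px 320,290) is centred over tray (walls at columns 252, 390). Lower.

Request:
carry_out:
  commands:
    - [0.6, [0, 0, 12], [0, 0, 0]]
    - [0.6, [0, 0, 17], [0, 0, 0]]
    - [0.6, [0, 0, 13], [0, 0, 0]]
    - [0.6, [0, 0, 7], [0, 0, 0]]
    - [0.6, [0, 0, 4], [0, 0, 0]]
    - [0.6, [0, 0, 2], [0, 0, 0]]
    - [0.6, [0, 0, 1.5], [0, 0, 0]]
    - [0.6, [0, 0, 0.5], [0, 0, 0]]
    - [0.6, [0, 0, 0.5], [0, 0, 0]]
    - [0.6, [0, 0, 0], [0, 0, 0]]

```text
time_s: 44.1
ee_pos: [0.6536, 0.0889, 0.0205]
eef_rot: [-3.142, -0.0, -0.036]
force: [-0.5, 0.1, -1.0]
grip_width: 0.0563
grip_force: 15.0
```

Request:
carry_out:
  commands:
    - [0.6, [0, 0, 0.3], [0, 0, 0]]
    - [0.6, [0, 0, 0], [0, 0, 0]]

```text
time_s: 44.35
ee_pos: [0.6536, 0.0889, 0.0201]
eef_rot: [3.142, 0.0, -0.036]
force: [-0.5, -0.4, -1.2]
grip_width: 0.0559
grip_force: 15.0
```

Request:
carry_out:
  commands:
    - [0.6, [0, 0, 0.3], [0, 0, 0]]
    - [0.6, [0, 0, 0], [0, 0, 0]]

```text
time_s: 44.6
ee_pos: [0.6536, 0.0889, 0.0201]
eef_rot: [-3.142, -0.0, -0.036]
force: [-2.4, -0.8, 2.6]
grip_width: 0.0563
grip_force: 15.0
```

Request:
carry_out:
  commands:
    - [0.38, [0, 0, 0], [0, 0, 0]]
    - [0.36, [0, 0, 0], [0, 0, 0]]
    - [0.35, [0, 0, 0], [0, 0, 0]]
    - [0.35, [0, 0, -5], [0, 0, 0]]
    - [0.35, [0, 0, -12], [0, 0, 0]]
    - [0.35, [0, 0, -20], [0, 0, 0]]
    - [0.2, [0, 0, -25], [0, 0, 0]]
    - [0, [0, 0, -40], [0, 0, 0]]
    - [0, [0, 0, -40], [0, 0, 0]]
    - [0, [0, 0, 0], [0, 0, 0]]

```text
time_s: 45.85
ee_pos: [0.655, 0.089, 0.1671]
eef_rot: [-3.141, -0.007, -0.036]
force: [-0.3, 0.5, -1.1]
grip_width: 0.0936
grip_force: 0.0
```

Request:
carry_out:
  commands:
    - [0, [-25, 0, 0], [0, 0, 0]]
    - [0, [-40, 0, 0], [0, 0, 0]]
    - [0, [-40, 0, 0], [0, 0, 0]]
    - [0, [-25, 0, 0], [0, 0, 0]]
    - [0, [0, 0, 0], [0, 0, 0]]

```text
time_s: 46.48
ee_pos: [0.5229, 0.0937, 0.1625]
eef_rot: [-3.142, -0.0, -0.036]
force: [0.9, -0.2, 0.1]
grip_width: 0.0942
grip_force: 0.0
```

```bash
python3 - <<'E'
from h import *
cv2.imwrite('pics/w9.png',ctrl.camera('wrist')['img']); a=ctrl.camera('side')['img']; s=ctrl.camera('scene')['img']
cv2.imwrite('pics/f.png',cv2.convertScaleAbs(np.hstack([cv2.resize(a[140:440,170:420],(400,480)),cv2.resize(s[180:360,150:570],(400,171)) if 0 else cv2.copyMakeBorder(cv2.resize(s[180:360,220:470],(400,288)),0,192,0,0,0)]),alpha=1.6))
E
```

```text
(no output)
```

View pics/w9.png

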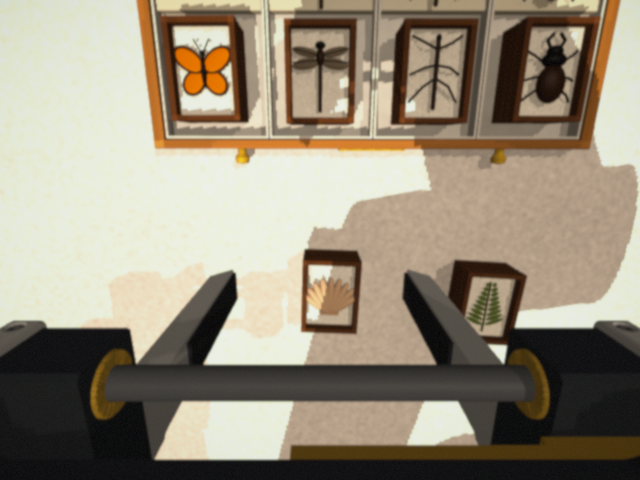

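View pics/f.png

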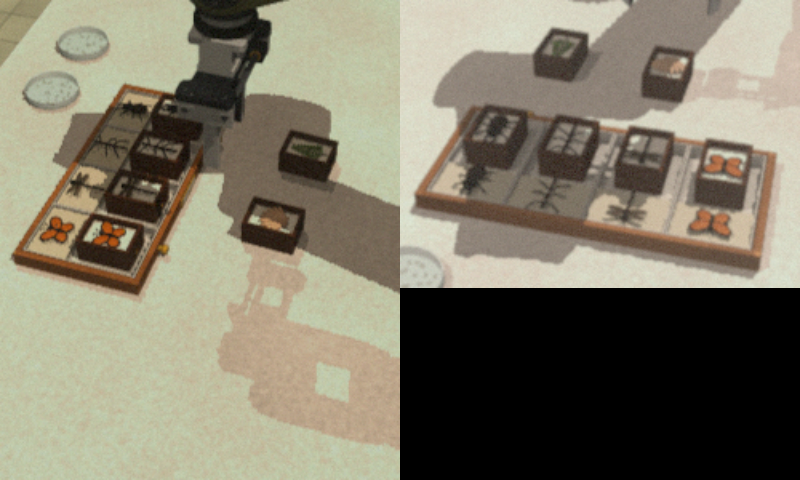

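All four boxes lie flat and aligned in their matching trays, and the shell and fern boxes have not been touched.

```bash
python3 -c "
from station import ctrl
print(ctrl.hand_in())"
```

```text
the job is handed in; nothing more can be done
None
```

The four insect boxes are in their matching trays, flat and lined up, with the shell and fern boxes left where they were; the job was handed in at about 47 s, and no verdict was returned.

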